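# Load rock chips on the scanning stage and hold the tray in its corner

## Task

Tip all four rock chips out of the white beaker into the aluminium specimen tray on the scanning stage, then stand the empty beaker upright on the bench and let go of it. Then slide the tray into the corner of the stage, fully home and square against both steel stops, and keep pressing it against both: finish while still holding it there, ready for the picture. Leave the other things on the bench where they are.

Things in the scene. Friction and masses are not known exactly. Their poses are not given: they have to be found in the camera images.
- beaker: open white plastic beaker with blue graduation marks, standing on the bench with the rock chips inside. Round, 88 mm high, 51 mm across outside at the foot and 60 mm at the rim, wall 3 mm, floor 4 mm, about 90 g empty. Origin: centre of its underside; z up its axis out of the mouth; yaw is arbitrary
- beaker_rim (a point): centre of the beaker's mouth, 88 mm above its origin along its axis
- tray: open aluminium specimen tray lying loose on the stage, 66 mm (its x) x 120 mm (its y) outside, 30 mm high, walls 3 mm, about 160 g empty; slides on the stage. Origin: centre of its underside, z up
- stage: black scanning stage fixed to the bench, 200 x 220 mm; top plate 170 (x) x 210 (y) mm, flat top 50 mm above the bench; 42 mm square motors stick out at its +x and +y sides, below the top. Origin: centre of its underside; x away from the robot, y to its left at yaw 0. Tray home and square in the corner: tray origin at (22, 15, 50) mm in this frame
- far_stop: steel stop bar bolted on top of the stage plate at its far (+x) side, 10 mm thick in x, 120 mm long in y, 10 mm high. Origin: centre of its underside; the face that the tray's long side meets is 5 mm from it towards -x. Axes as the stage's
- left_stop: steel stop bar bolted on top of the stage plate at its left (+y) side, square to the far stop, 60 mm long in x, 10 mm thick in y, 10 mm high. Origin: centre of its underside; the face that the tray's short end meets is 5 mm from it towards -y. Axes as the stage's
- chip1: reddish brown rock chip, an angular lump about 18 mm across and 17 mm high, 12 g, at first in the beaker. Origin: centre of its underside as it first stands; it tumbles
- chip2: slate grey rock chip, an angular lump about 18 mm across and 17 mm high, 12 g, at first in the beaker. Origin: centre of its underside as it first stands; it tumbles
- chip3: tan rock chip, an angular lump about 18 mm across and 17 mm high, 12 g, at first in the beaker. Origin: centre of its underside as it first stands; it tumbles
- chip4: dark green rock chip, an angular lump about 18 mm across and 17 mm high, 12 g, at first in the beaker. Origin: centre of its underside as it first stands; it tumbles
- jar: clear specimen jar with a red cap and paper label, 48 mm across, 62 mm high, to be left alone. Origin: centre of its underside
- oil_bottle: small amber dropper bottle with a black collar and rubber teat, 32 mm across, 72 mm high, to be left alone. Origin: centre of its underside
- petri_dish: covered clear petri dish, 90 mm across, 15 mm high, to be left alone. Origin: centre of its underside
- slide_box: blue slide box, 86 x 100 x 34 mm, to be left alone. Origin: centre of its underside
- forceps: steel forceps lying flat, 126 mm long, to be left alone. Origin: centre of its underside
- mouse: black computer mouse, 105 x 60 x 28 mm, to be left alone. Origin: centre of its underside

How it is judged:
By the outcome, as a careful person would: the job done as asked, in the order asked, and still so for the second after the job is handed in, while the arm keeps its last pose, push and grip.
It also fails if it takes over 72 s, if anything falls off the work surface, if the arm or the gripper's body presses on something with over 40 N, if the wrist force passes 120 N, or if a joint passes its speed limit or range.

## Robot

A 6-joint arm with a two-finger parallel gripper is mounted at the origin on the work surface. World frame = base frame: x ahead of the robot, y to its left, z up, the work surface at z = 0. Lengths are in m, angles in rad, forces in N, time in s.
With the tool pointing down it reaches from about 0.375 to 0.925 m from the base axis. Payload 5.7 kg.
Tool frame: the origin (TCP) lies at the very end of the fingers, on their centre line; the grasp point (between the pads) lies 19 mm behind it; z points along the fingers, y is the line along which they close (so a half turn about z gives the same grasp; the last joint's range is limited). The gripper opens to 85 mm and grips with 20 to 120 N. Pads are 22 mm wide; open, the fingers measure 114 mm over their backs; the gripper's body (76 mm by 85 mm) begins 54 mm behind the grasp point. The pads swing forward as they close: fully open they stand 13 mm farther back than shut.
Start: joints at [1.144, 0.359, 1.51, -0, 1.272, -0.115], TCP at [0.184, 0.571, 0.231] pointing down, gripper open.
Joint ranges: [-2.97, 2.97], [-1.01, 2.36], [0.21, 2.38], [-0.96, 4.11], [0.2, 2.71], [-2.98, 2.98]. Speed limits (rad/s): [2.39, 2.39, 3.14, 3.14, 3.14, 3.14].

## Interface

Orientations are given as a unit quaternion [x, y, z, w].
In Python, from station import env, imaging gives the robot as it stands (env), with the cameras (imaging). Calls block until the motion is done:
- env.goto(position, orientation): joint-space move of the TCP to a pose.
- env.movel(position, attitude=None, rate=0.15, contact_N=None): straight line of the TCP; attitude=None keeps the orientation; rate is the mean speed in m/s. With contact_N (N) it stops when the force on the tool has changed by that much, and returns True; else False.
- env.goto_joints(angles): joint-space move.
- env.gripper_open() and env.close(): open the fingers fully, or close them until they stop; the grip force is fixed at half the most.
- env.pause(seconds).
- env.inverse_kinematics(position, orientation): joint angles nearest the present ones, or None.
- env.read_state(): the state.
- imaging.snapshot(name): name is "scene" or "top"; returns the picture (420x560x3 uint8, red, green, blue); there is no depth.
- imaging.camera_model(name): a dict with "K" (3x3 intrinsics, pixels), "k1" (the pictures are not rectified: a ray, as slopes to the right and down, at radius r is drawn at 1 + k1 r^2 times it, then the intrinsics apply), "pose" (4x4, takes a point from camera to world coordinates). Camera axes: x right, y up, looking along -z (the intrinsics and any distortion apply to the point x, -y, -z); pixel columns grow to the right and rows downward; lengths in m; the calibration is good to about 2 mm. A picture is of the moment at which its call begins. camera_model takes no time and is no camera call.
A pose or a line that the arm cannot do raises env.IKError and nothing moves.
- env.job_done(): hands the job in; it is judged then, once.
The state is a dict: "time_s": time; "joint_positions": joint angles; "joint_velocities": joint speeds; "joint_torque": joint torques, N m; "tcp_pos": TCP position; "orientation": TCP orientation; "wrist_force": force on the tool from outside, world axes, zero at the start; "moment": the same for the moment, N m; "gripper_width": finger opening in m; "grasp_force": force on a finger pad.
Only numpy, scipy, OpenCV 4.12 (cv2) and the standard library are available. Lean on these libraries where they do the work, as an engineer would, in place of code of your own. Each camera call takes 0.05 s, during which the arm holds its last target. There are 200 camera calls.

## Working session

There is one attempt and no reset: what is moved stays moved. The work goes in short steps, each a Python script; the robot and the scene stay as the last script left them, time stands still between calls to the robot, and variables do not carry over. Pictures are saved under pics/ and viewed, at most 10 in all, crops included, and the job is handed in when it is done.

```bash
mkdir -p pics; ls
python3 - <<'E'
from station import env, imaging
import cv2,numpy as np
np.set_printoptions(precision=4,suppress=True)
for n in("scene","top"):
    cv2.imwrite(f"pics/{n}0.png",imaging.snapshot(n)[:,:,::-1]); m=imaging.camera_model(n); print(n,m["K"],m["k1"],m["pose"])
s=env.read_state();print(s)
E
```

```text
pics
station.py
scene [[501.0734   0.     281.7224]
 [  0.     501.0734 204.7492]
 [  0.       0.       1.    ]] -0.1635385136803519 [[ 0.8613 -0.2877  0.4187  1.05  ]
 [ 0.508   0.4917 -0.7072 -0.8008]
 [-0.0024  0.8218  0.5697  0.7531]
 [ 0.      0.      0.      1.    ]]
top [[491.3994   0.     279.3619]
 [  0.     491.3994 208.1463]
 [  0.       0.       1.    ]] -0.004493470189580464 [[-0.0174  0.9832 -0.1815  0.2457]
 [-0.9997 -0.0201 -0.0128  0.0392]
 [-0.0162  0.1812  0.9833  1.5299]
 [ 0.      0.      0.      1.    ]]
{'time_s': 0.1, 'joint_positions': array([ 1.1439,  0.3595,  1.5113, -0.    ,  1.2725, -0.1151]), 'joint_velocities': array([ 0.0006, -0.0017, -0.0026,  0.0009, -0.0012, -0.0008]), 'joint_torque': array([ -0.0004, -52.8654, -27.935 ,  -0.0005,   0.005 ,  -0.    ]), 'tcp_pos': array([0.1838, 0.5705, 0.2305]), 'orientation': array([ 0.1553,  0.9879, -0.0008, -0.0002]), 'wrist_force': array([1.1137, 0.0607, 0.1384]), 'moment': array([-0.0443, -0.0241,  0.0285]), 'grasp_force': 0.0, 'gripper_width': 0.08550278049888527}
```

View pics/scene0.png

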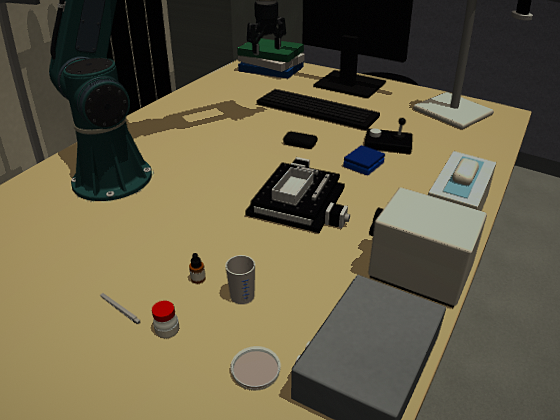

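View pics/top0.png

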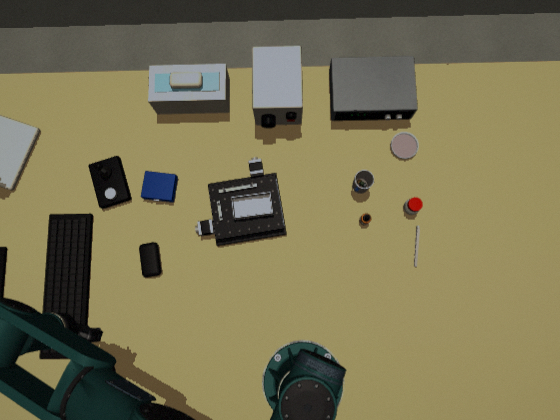

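The scene view shows the beaker at about (241,280), the stage at (297,195) with the tray at (294,184), the bottle at (197,268), and the jar at (165,318). In the top view the beaker is at (363,181), the tray at (252,206), and the stage at (247,209). I'll enlarge these next.

Run:
```python
import cv2,numpy as np
t=cv2.imread("pics/top0.png");s=cv2.imread("pics/scene0.png")
r=lambda im,x,y,w,h,f:cv2.resize(im[y:y+h,x:x+w],None,fx=f,fy=f,interpolation=cv2.INTER_CUBIC)
a=np.hstack([r(t,190,150,100,100,4),r(s,240,150,110,100,4)[:, :400]])
b=np.hstack([r(t,345,160,40,40,5),r(s,215,250,50,60,4)[:200],])
b=np.hstack([b,np.zeros((200,800-b.shape[1],3),np.uint8)])
im=np.vstack([a,b]);im=np.clip(im.astype(float)*1.6,0,255).astype(np.uint8);print(im.shape)
cv2.imwrite("pics/crop1.png",im)
```

```text
(600, 800, 3)
```

View pics/crop1.png

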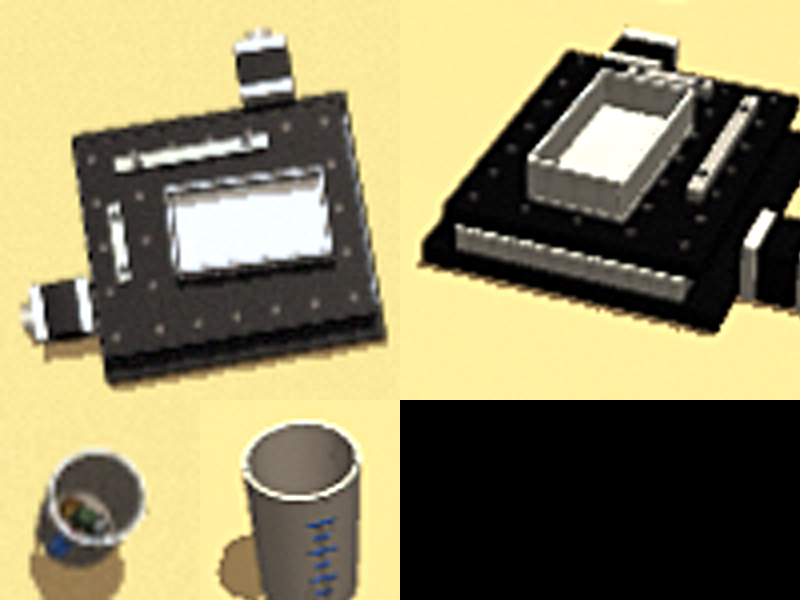

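The crop shows the stage yawed about 9 degrees. The tray rests short of the far stop (bright bar above it) and the left stop (bright bar to its left). All the chips are visible in the beaker. Next I'll turn these pixels into positions.

```bash
cat > h.py <<'E'
from station import env, imaging
import cv2,numpy as np
from scipy.optimize import least_squares
from scipy.spatial.transform import Rotation as R
np.set_printoptions(precision=4,suppress=True)
def plane(n,px,z):
    "pixels -> world points on height z"
    m=imaging.camera_model(n);T=np.array(m["pose"])
    u=cv2.undistortPoints(np.float64(px).reshape(-1,1,2),np.array(m["K"]),np.array([m["k1"],0,0,0.]))[:,0]
    d=np.c_[u[:,0],-u[:,1],-np.ones(len(u))]@T[:3,:3].T;o=T[:3,3]
    return o+d*((z-o[2])/d[:,2])[:,None]
def proj(n,P):
    m=imaging.camera_model(n);T=np.array(m["pose"]);c=(np.atleast_2d(P)-T[:3,3])@T[:3,:3]
    c=c*[1,-1,-1];return cv2.projectPoints(c,np.zeros(3),np.zeros(3),np.array(m["K"]),np.array([m["k1"],0,0,0.]))[0][:,0]
def blobs(mask,lo):
    c,_=cv2.findContours(mask.astype(np.uint8),cv2.RETR_EXTERNAL,cv2.CHAIN_APPROX_NONE)
    return sorted([k for k in c if cv2.contourArea(k)>=lo],key=cv2.contourArea,reverse=True)
def rect(P):
    "min-area rectangle of world points: centre, sides, long-side angle (mod 180, deg)"
    (c,s,a)=cv2.minAreaRect(np.float32(P[:,:2]*1000));
    if s[0]<s[1]: s=s[::-1];a+=90
    return np.array(c)/1000,np.array(s),a%180
E
python3 - <<'E'
from h import *
for n in("top","scene"):
    im=cv2.imread(f"pics/{n}0.png").astype(int);mx=im.max(2);mn=im.min(2);sat=(mx-mn)/np.maximum(mx,1)
    x0,y0,x1,y1=(190,150,290,250) if n=="top" else (240,150,350,235)
    w=np.zeros(mx.shape,bool);w[y0:y1,x0:x1]=1
    for k in blobs((mx>85)&(sat<.25)&w,12):
        x,y,a,b=cv2.boundingRect(k)
        z=.06 if cv2.contourArea(k)<200 else .08
        print(n,"bright",(x,y,a,b),cv2.contourArea(k),*rect(plane(n,k,z)))
    for k in blobs((sat<.25)&w,500): print(n,"stage all",cv2.boundingRect(k))
    for k in blobs((mx<80)&w,500)[:1]:
        print(n,"dark",cv2.boundingRect(k),*rect(plane(n,k,.05)))
    x0,y0,x1,y1=(345,160,385,200) if n=="top" else (215,250,265,310)
    w[:]=0;w[y0:y1,x0:x1]=1
    for th in (110,130,150):
      for k in blobs((mx>th)&(sat<.2)&w,8)[:2]:
        P=plane(n,k,.088)[:,:2]
        f=least_squares(lambda q:np.hypot(*(P-q[:2]).T)-q[2],[*P.mean(0),.03],loss="soft_l1",f_scale=.002)
        print(n,"rim",th,cv2.boundingRect(k),len(P),f.x)
    k=blobs((sat<.33)&w,100)[0];print(n,"beaker mask",cv2.boundingRect(k))
    print(plane(n,[[363,181] if n=="top" else [241,280]],.05))
E
```

```text
top bright (232, 192, 41, 26) 670.0 [0.5251 0.1411] [119.0835  64.6563] 96.38283681869507
top bright (225, 183, 32, 9) 79.5 [0.5851 0.1759] [96.8806 12.4134] 99.55685997009277
top bright (195, 221, 7, 14) 42.5 [0.4615 0.3067] [40.9344 17.0963] 8.702530860900879
top bright (248, 157, 14, 6) 39.0 [0.6719 0.1327] [40.3356 16.0625] 88.73490142822266
top bright (217, 205, 6, 16) 28.5 [0.5078 0.2404] [47.4122  9.4618] 8.292881965637207
top bright (250, 169, 13, 5) 27.5 [0.6337 0.1282] [38.5462  9.9572] 98.51477432250977
top bright (209, 219, 4, 14) 25.5 [0.4679 0.2675] [40.9394  8.5574] 8.51450252532959
top bright (219, 188, 5, 5) 12.0 [0.5771 0.2365] [12.492  12.3093] 0.28034406900405884
top stage all (195, 157, 91, 88)
top dark (200, 173, 86, 74) [0.5191 0.1806] [256.5604 205.5129] 98.51418113708496
top beaker mask (353, 169, 22, 25)
[[ 0.5987 -0.2011  0.05  ]]
scene bright (272, 167, 41, 29) 340.0 [0.5248 0.141 ] [122.0819  67.2895] 96.39540195465088
scene bright (291, 163, 23, 10) 59.0 [0.4941 0.2405] [69.6418 29.9682] 171.8009262084961
scene bright (312, 174, 17, 24) 56.0 [0.5816 0.1868] [119.1861   9.8311] 99.1859941482544
scene bright (340, 205, 8, 11) 27.0 [0.6791 0.1155] [42.5108  8.9168] 96.92806100845337
scene bright (326, 202, 8, 11) 27.0 [0.6439 0.1097] [43.1414  9.0462] 100.28746795654297
scene bright (296, 157, 14, 5) 16.5 [0.4753 0.2831] [39.7848 11.6891] 5.78100061416626
scene bright (345, 213, 5, 6) 12.5 [0.6952 0.0981] [19.8241  9.1229] 103.4962568283081
scene stage all (246, 157, 104, 76)
scene dark (245, 163, 105, 71) [0.5693 0.1372] [270.1806 249.4561] 98.73716926574707
scene rim 110 (226, 263, 29, 12) 65 [ 0.5948 -0.1974  0.0283]
scene beaker mask (225, 255, 31, 49)
[[ 0.5982 -0.2012  0.05  ]]
```

```bash
cat >> h.py <<'E'
YAW=np.radians(9.0);XP=np.array([np.cos(YAW),np.sin(YAW),0]);YP=np.array([-np.sin(YAW),np.cos(YAW),0])
TRAY=np.array([.525,.141,.05]);TY=np.radians(6.4)
GH=.060;BACK=.023
def Rg(psi,al,s=1):
    z=np.array([np.cos(psi)*np.cos(al),np.sin(psi)*np.cos(al),-np.sin(al)]);y=s*np.array([-np.sin(psi),np.cos(psi),0])
    return np.c_[np.cross(y,z),y,z]
def tcp_of(Rb,ob,Rt):
    "tool pose for a beaker at origin ob rotated by Rb, grasped as Rt when upright"
    Rn=Rb@Rt; return ob+Rb@[0,0,GH]+Rn@[0,0,BACK],Rn
def pour(T,bs,Rt,lipz,lo=-.025):
    b=bs*np.array([-np.sin(TY),np.cos(TY),0])
    Rb=R.from_rotvec(np.cross([0,0,1],b)*T).as_matrix()
    lip=TRAY+b*lo;lip[2]=lipz
    return tcp_of(Rb,lip-Rb@(np.array([0,0,.088])+b*.030),Rt)
q=lambda M:R.from_matrix(M).as_quat()
E
python3 - <<'E'
from h import *
for n,c in(("top",(345,160,385,200)),("scene",(215,250,265,310))):
    im=cv2.imread(f"pics/{n}0.png").astype(int);mx=im.max(2);sat=(mx-im.min(2))/np.maximum(mx,1)
    w=np.zeros(mx.shape,bool);w[c[1]:c[3],c[0]:c[2]]=1
    k=blobs((sat<.33)&w,100)[0][:,0];x,y,a,b=cv2.boundingRect(k);k=k[k[:,1]<y+(9 if n=="top" else 7)]
    P=plane(n,k+0.,.088)[:,:2]
    for free in(0,1):
        f=least_squares(lambda v:np.hypot(*(P-v[:2]).T)-(v[2] if free else .0295),[*P.mean(0),.03]);print(n,f.x,np.sqrt(np.mean(f.fun**2)))
    for nm,p,z in(("bottle",(366,219),.05),("jar",(414,205),.06),("petri",(404,146),.015)):
        if n=="top":print(nm,plane(n,[p],z))
B=np.array([.597,-.199,0])
body=np.array([[sx*.0425,sy*.0425,-.073-.023+.0-d] for sx in(-1,1) for sy in(-1,1) for d in(0,.1)])+[0,0,.023]
res=[]
from itertools import product
for al in np.radians([20,30,40,50]):
  for s in(1,-1):
    gr=[]
    for ps in np.radians(range(-150,61,15)):
      M=Rg(ps,al,s);p,_=tcp_of(np.eye(3),B,M);a=env.inverse_kinematics(p,q(M));c=env.inverse_kinematics(p-M[:,2]*.1,q(M))
      if a is not None and c is not None: gr.append((int(np.degrees(ps)),a))
    po=[]
    for bs in(1,-1):
     for ps in np.radians(range(-180,180,20)):
      Ms=[pour(np.radians(T),bs,Rg(ps,al,s),z) for T,z in((0,.2),(45,.16),(88,.1),(115,.09),(140,.09))]
      qs=[env.inverse_kinematics(p,q(M)) for p,M in Ms]
      if any(x is None for x in qs):continue
      jump=max(np.abs(np.diff(qs,axis=0)).max(1))
      zm=min((p+body@M.T)[:,2].min() for p,M in Ms[2:])
      if jump<2 and zm>.06: po.append((bs,int(np.degrees(ps)),round(jump,2),round(zm,3)))
    print(np.degrees(al),s,"G",[g[0] for g in gr],"P",po)
E
```

```text
top [ 0.5974 -0.1981  0.03  ] 0.0007907471617209379
top [ 0.5972 -0.1981  0.0297] 0.0007883757205158862
bottle [[ 0.4798 -0.2045  0.05  ]]
jar [[ 0.5183 -0.3501  0.06  ]]
petri [[ 0.7191 -0.3431  0.015 ]]
scene [ 0.5953 -0.1975  0.03  ] 0.0007002927849752805
scene [ 0.5951 -0.1971  0.0291] 0.0006936119336508816
20.0 1 G [-150, -135, -119, -45, 14, 29, 45, 59] P [(-1, -140, np.float64(0.59), np.float64(0.076)), (-1, -119, np.float64(0.61), np.float64(0.088)), (-1, -100, np.float64(0.71), np.float64(0.099)), (-1, -80, np.float64(0.95), np.float64(0.106))]
20.0 -1 G [-150, -135, -119, -45, 14, 29, 45, 59] P [(1, 100, np.float64(0.87), np.float64(0.106)), (1, 119, np.float64(0.68), np.float64(0.095)), (1, 140, np.float64(0.6), np.float64(0.083)), (1, 160, np.float64(0.58), np.float64(0.072))]
29.999999999999996 1 G [-150, -135, -119, -45, 14, 29, 45, 59] P [(-1, -140, np.float64(0.6), np.float64(0.061)), (-1, -119, np.float64(0.64), np.float64(0.079)), (-1, -100, np.float64(0.76), np.float64(0.089)), (-1, -80, np.float64(1.02), np.float64(0.096))]
29.999999999999996 -1 G [-150, -135, -119, -45, 14, 29, 45, 59] P [(1, 119, np.float64(0.69), np.float64(0.085)), (1, 140, np.float64(0.6), np.float64(0.075))]
40.0 1 G [-150, -135, -119, -105, 0, 14, 29, 45, 59] P [(-1, -119, np.float64(0.67), np.float64(0.061)), (-1, -100, np.float64(0.78), np.float64(0.078)), (-1, -80, np.float64(1.01), np.float64(0.086)), (-1, -59, np.float64(1.45), np.float64(0.073))]
40.0 -1 G [-150, -135, -119, -105, 0, 14, 29, 45, 59] P [(1, 119, np.float64(0.69), np.float64(0.073))]
50.0 1 G [-150, -135, -119, -105, -90, -29, -14, 0, 14, 29, 45, 59] P [(-1, -80, np.float64(0.94), np.float64(0.061))]
50.0 -1 G [-150, -135, -119, -105, -90, -29, -14, 0, 14, 29, 45, 59] P []
```

```bash
cat >> h.py <<'E'
B=np.array([.5963,-.1978,0])
E
python3 - <<'E'
from h import *
for al in(20,25,30,35):
  for ps in(-135,-127,-120,-112,-105):
    M=Rg(np.radians(ps),np.radians(al));p,_=tcp_of(np.eye(3),B,M)
    pts=[p-M[:,2]*.1+[0,0,.17],p-M[:,2]*.1,p,p+[0,0,.15]]
    J=[env.inverse_kinematics(x,q(M)) for x in pts]
    T0=pour(0,-1,M,.23);J.append(env.inverse_kinematics(T0[0],q(T0[1])))
    for T,z in((88,.1),(140,.09)):
        x=pour(np.radians(T),-1,M,z);J.append(env.inverse_kinematics(x[0],q(x[1])))
    print(al,ps,["-" if j is None else j.round(2).tolist() for j in J] if al in(30,) else [j is not None for j in J])
E
```

```text
20 -135 [True, True, True, True, True, True, True]
20 -127 [True, True, True, True, True, True, True]
20 -120 [True, True, True, False, True, True, True]
20 -112 [False, True, False, False, True, True, True]
20 -105 [False, False, False, False, True, True, True]
25 -135 [True, True, True, True, True, True, True]
25 -127 [True, True, True, True, True, True, True]
25 -120 [True, True, True, True, True, True, True]
25 -112 [True, True, False, False, True, True, True]
25 -105 [False, True, False, False, True, True, True]
30 -135 [[0.01, 0.88, 0.9, -0.78, 2.1, 0.66], [0.01, 1.05, 0.97, -0.7, 1.92, 0.83], [-0.06, 1.03, 1.17, -0.72, 1.74, 0.91], [-0.06, 0.85, 1.15, -0.75, 1.89, 0.77], [0.43, 0.9, 1.06, -0.37, 2.16, 1.17], [-0.02, 0.88, 1.27, 0.42, 1.88, 0.08], [-0.17, 1.17, 1.2, 0.72, 2.25, -0.56]]
30 -127 [[0.05, 0.83, 1.02, -0.81, 1.98, 0.64], [0.05, 1.0, 1.09, -0.75, 1.81, 0.82], [-0.03, 1.0, 1.26, -0.79, 1.64, 0.89], [-0.03, 0.82, 1.24, -0.81, 1.78, 0.74], [0.47, 0.88, 1.1, -0.45, 2.11, 1.09], [-0.02, 0.81, 1.34, 0.41, 1.76, 0.0], [-0.21, 1.12, 1.27, 0.75, 2.15, -0.63]]
30 -120 [[0.09, 
[... 314 characters left out ...]
 [0.13, 0.91, 1.32, -0.86, 1.6, 0.81], [0.02, 0.94, 1.44, -0.93, 1.44, 0.88], [0.02, 0.74, 1.42, -0.92, 1.58, 0.7], [0.56, 0.84, 1.21, -0.59, 1.98, 0.97], [-0.03, 0.68, 1.49, 0.42, 1.52, -0.14], [-0.29, 1.04, 1.42, 0.81, 1.96, -0.78]]
30 -105 [[0.15, 0.67, 1.36, -0.92, 1.66, 0.6], [0.15, 0.87, 1.43, -0.92, 1.5, 0.82], '-', '-', [0.6, 0.81, 1.27, -0.64, 1.91, 0.92], [-0.04, 0.63, 1.57, 0.44, 1.4, -0.22], [-0.33, 1.01, 1.5, 0.85, 1.87, -0.87]]
35 -135 [True, True, True, True, True, True, True]
35 -127 [True, True, True, True, True, True, True]
35 -120 [True, True, True, True, True, True, True]
35 -112 [True, True, True, True, True, True, True]
35 -105 [True, True, True, True, True, True, True]
```

Run:
```python
from h import *
M=Rg(np.radians(-120),np.radians(30));p,_=tcp_of(np.eye(3),B,M);a=p-M[:,2]*.1
env.goto(a+[0,0,.17],q(M));env.movel(a,rate=.2)
print("approach contact",env.movel(p,rate=.1,contact_N=6))
env.close();s=env.read_state();print(s["time_s"],s["tcp_pos"]-p,s["gripper_width"],s["grasp_force"],s["wrist_force"])
if s["gripper_width"]>.045:
    env.movel(p+[0,0,.15],rate=.15)
    s=env.read_state();print(s["time_s"],s["gripper_width"],s["grasp_force"],s["wrist_force"])
t=imaging.snapshot("top")[:,:,::-1];sc=imaging.snapshot("scene")[:,:,::-1]
cv2.imwrite("pics/g.png",np.hstack([t[100:400,150:450],sc[50:350,150:450]]))
```

```text
approach contact False
5.5583 [0.0002 0.0003 0.0006] 0.05597582142722021 62.80697538459208 [0.2442 1.8582 3.7779]
6.7083 0.05628642752901642 63.33302967308555 [ 0.4385  0.4768 -0.6882]
```

View pics/g.png

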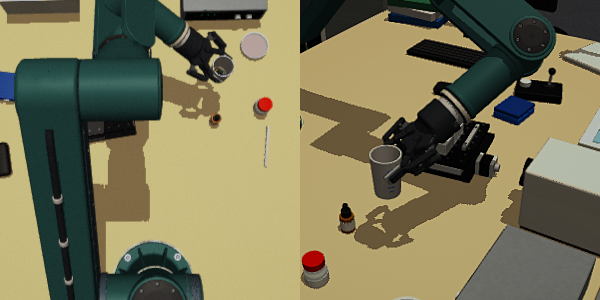

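The beaker is gripped (56 mm wide) and lifted upright, and the bottle and jar are undisturbed. Next is the pour.

Run:
```python
from h import *
M=Rg(np.radians(-110),np.radians(30));d=np.radians
def go(T,z,rate):
    p,m=pour(d(T),-1,M,z); env.movel(p,q(m),rate=rate)
env_t=env.read_state()["time_s"]
go(0,.24,.25)
for T,z in((45,.21),(88,.18)): go(T,z,.12)
go(88,.105,.12)
for T in range(96,145,6): go(T,.092,.035)
env.pause(.5)
for T in (138,144): go(T,.092,.04)
s=env.read_state();print(env_t,s["time_s"],s["gripper_width"],s["wrist_force"])
for T,z in((144,.13),(88,.18),(45,.21),(0,.24)): go(T,z,.2)
s=env.read_state();print(s["time_s"],s["wrist_force"])
t=imaging.snapshot("top")[:,:,::-1];sc=imaging.snapshot("scene")[:,:,::-1]
cv2.imwrite("pics/p.png",np.hstack([t[100:400,150:450],sc[50:350,150:450]]))
```

```text
6.8083 14.7583 0.055913336541248256 [-0.055   0.8703 -0.4225]
18.0583 [ 1.0628  0.2486 -1.2064]
```

View pics/p.png

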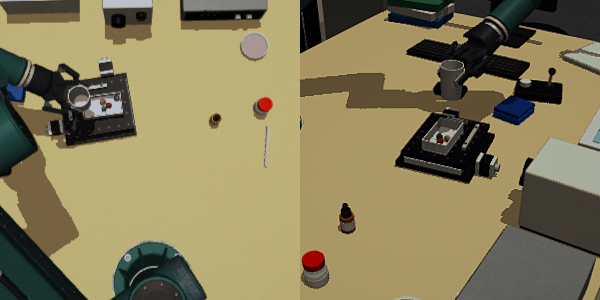

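The chips are in the tray, around (105,103) in the left crop. Next I put the beaker back at its original spot.

Run:
```python
from h import *
M=Rg(np.radians(-120),np.radians(30));p,_=tcp_of(np.eye(3),B,M)
env.movel(p+[0,0,.15],q(M),rate=.25)
env.movel(p+[0,0,.012],rate=.2)
print(env.movel(p-[0,0,.004],rate=.03,contact_N=4))
s=env.read_state();print(s["tcp_pos"]-p)
env.gripper_open();a=s["tcp_pos"]
env.movel(a-M[:,2]*.11,rate=.15);env.movel(a-M[:,2]*.11+[0,0,.17],rate=.3)
down=np.array([1,0,0,0.])
# park high, away from the tray's view: above right of the stage
env.goto([.45,-.15,.35],q(Rg(YAW,np.pi/2)))
s=env.read_state();print(s["time_s"],s["joint_positions"])
t=imaging.snapshot("top")[:,:,::-1];sc=imaging.snapshot("scene")[:,:,::-1]
cv2.imwrite("pics/t1.png",t);cv2.imwrite("pics/s1.png",sc)
r=lambda im,x,y,w,h,f:np.clip(cv2.resize(im[y:y+h,x:x+w],None,fx=f,fy=f,interpolation=cv2.INTER_CUBIC)*1.6,0,255).astype(np.uint8)
cv2.imwrite("pics/c2.png",np.vstack([np.hstack([r(t,205,165,80,75,5),r(s0:=sc,250,145,80,75,5)]),np.hstack([r(t,340,140,100,56,4),r(sc,190,240,100,56,4)])]))
```

```text
True
[ 0.0002 -0.0003  0.0005]
25.5917 [-0.4673  0.08    1.587  -0.0002  1.4754 -2.1949]
```

View pics/c2.png

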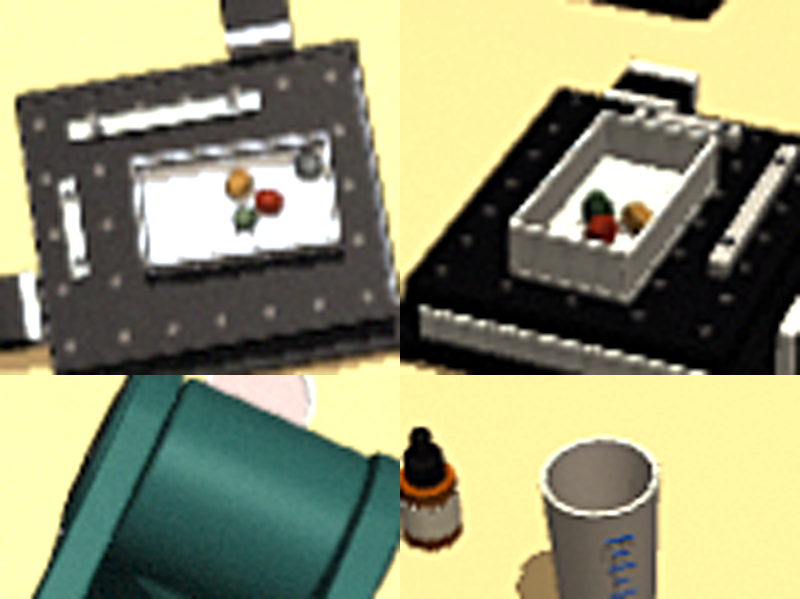

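The tray holds the tan, red and green chips near its middle and the grey one in its far right corner. The beaker stands free on the bench. The left third of the near wall is clear, so I'll grip the tray there and slide it home.

```bash
sed -i 's/radians(9.0)/radians(8.8)/' h.py
python3 - <<'E'
from h import *
tx=np.array([np.cos(TY),np.sin(TY),0]);ty=np.array([-np.sin(TY),np.cos(TY),0])
c=TRAY-.0335*tx+.025*ty;c[2]=.061
best=None
for ps in(YAW-np.pi/2,YAW+np.pi/2):
    Q=q(Rg(ps,np.pi/2));j=env.inverse_kinematics(c,Q);print(j)
    if j is not None and (best is None or abs(j[5])<best[0]): best=(abs(j[5]),Q)
Q=best[1]
env.goto(c+[0,0,.15],Q);env.movel(c+[0,0,.035],rate=.2)
print("down",env.movel(c,rate=.05,contact_N=5))
env.close()
def rep(t):
    s=env.read_state();f=s["wrist_force"];p=s["tcp_pos"];print(t,round(s["time_s"],2),"w",s["gripper_width"],"F'",f@XP,f@YP,f[2],"pos'",p@XP,p@YP,p[2]);return p
p=rep("grip")
print(env.movel(p+.024*YP,rate=.05,contact_N=6));p=rep("y pre")
print(env.movel(p+.032*XP,rate=.03,contact_N=8));p=rep("x")
print(env.movel(p+.022*YP,rate=.03,contact_N=8));p=rep("y")
for n in("top","scene"): cv2.imwrite(f"pics/{n}2.png",imaging.snapshot(n)[:,:,::-1])
t=cv2.imread("pics/top2.png");sc=cv2.imread("pics/scene2.png")
r=lambda im,x,y,w,h,f:np.clip(cv2.resize(im[y:y+h,x:x+w],None,fx=f,fy=f,interpolation=cv2.INTER_CUBIC)*1.6,0,255).astype(np.uint8)
cv2.imwrite("pics/c3.png",np.hstack([r(t,205,165,80,80,5),r(sc,255,145,80,80,5)]))
E
```

```text
[ 0.186   0.4628  1.8663 -0.      0.8126  0.0324]
None
down False
grip 29.93 w 0.0014122011959537039 F' -0.5217243531883744 -0.16063431415188217 3.389724382862412 pos' 0.5081367538053095 0.08535528285978072 0.0612418912240591
False
y pre 30.55 w 0.0016729054916929885 F' 0.021957278862699492 2.464845241925581 1.4885026325881783 pos' 0.5080387202741613 0.11025459384557229 0.06120828460636732
True
x 30.86 w 0.0013273882366016205 F' -0.040371848862545585 -0.20832182489615092 4.904064827776814 pos' 0.5083415855868105 0.10967624494740043 0.061203441949473934
True
y 31.32 w 0.001388838756118949 F' -1.5026943308306049 -2.5599445630100797 4.239668363418863 pos' 0.5082780028046271 0.12023942484762473 0.06121399251724671
```

View pics/c3.png

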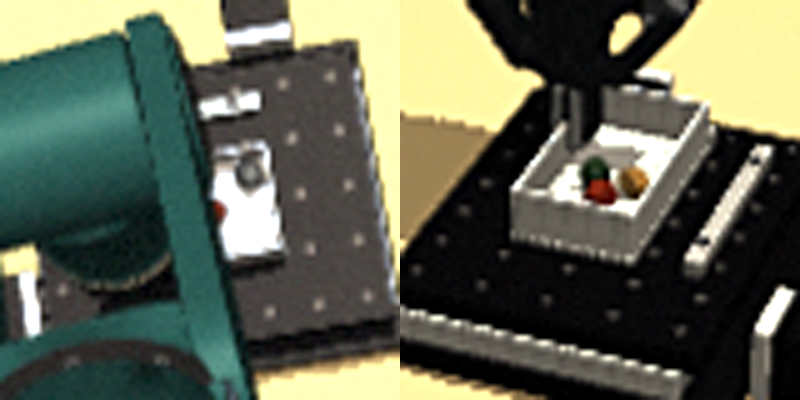

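The tray is gripped at its near wall and followed the gripper in y. It has just touched the left stop, but the x move stopped early. I'll push in x again.

```bash
cat >> h.py <<'E'
def rep(t):
    s=env.read_state();f=s["wrist_force"];p=s["tcp_pos"];print(t,round(s["time_s"],2),"w",s["gripper_width"],"F'",f@XP,f@YP,f[2],"Mz",s["moment"][2],"pos'",p@XP,p@YP,p[2]);return p
E
python3 - <<'E'
from h import *
p=rep("0")
print(env.movel(p-.002*YP,rate=.02));p=rep("back y")
p0=p
print(env.movel(p+.034*XP,rate=.03,contact_N=14));p=rep("x")
env.pause(.2);p=rep("x settle")
print(env.movel(p+.008*YP,rate=.01,contact_N=10));p=rep("y")
env.pause(.2);p=rep("settle")
E
```

```text
0 31.42 w 0.0012940615605994822 F' -0.8127224923509502 -0.29371917321209096 2.881331766665998 Mz -0.1283835892120158 pos' 0.5082985797690924 0.1202360461376516 0.06125214861903533
False
back y 31.67 w 0.0015234843347265174 F' -0.3946959974646803 2.6852431832878283 2.5289139252606314 Mz 0.055874763979642195 pos' 0.5082826848241272 0.11879883716599272 0.06123133417682339
True
x 32.02 w 0.0014418443091738903 F' -1.9157506505274773 -0.45740807984030585 4.386028856401296 Mz 0.13854390648029608 pos' 0.5082244341314647 0.1186080470257123 0.061227356706666555
x settle 32.23 w 0.0017608492338900164 F' -0.8505061012887309 -0.6947135794075713 4.885524298148522 Mz 0.08452974178714615 pos' 0.5082516011046387 0.11863489117517298 0.06122726753895064
True
y 32.63 w 0.0015310332053738993 F' -0.22045001541725218 -0.8293229969935906 4.793113901185378 Mz -0.1349596250731976 pos' 0.5083751584717121 0.12020601838660362 0.061216487712856475
settle 32.83 w 0.0014746364159487402 F' -0.5662394570898817 -0.2019144656182769 2.4423564644069757 Mz -0.099270144974557 pos' 0.50837247930161 0.12019576815221754 0.0612134236319207
```

Run:
```python
from h import *
p=rep("0")
for i in range(3):
    env.movel(p+.001*(i+1)*XP-.002*YP,rate=.02);rep(i)
for n in("top","scene"): cv2.imwrite(f"pics/{n}3.png",imaging.snapshot(n)[:,:,::-1])
sc=cv2.imread("pics/scene3.png")
cv2.imwrite("pics/c4.png",np.clip(cv2.resize(sc[150:225,250:350],None,fx=8,fy=8,interpolation=cv2.INTER_CUBIC)*1.8,0,255).astype(np.uint8))
```

```text
0 32.83 w 0.0014746364159487402 F' -0.5662394570898817 -0.2019144656182769 2.4423564644069757 Mz -0.099270144974557 pos' 0.50837247930161 0.12019576815221754 0.0612134236319207
0 33.08 w 0.0014419847898240361 F' -1.277724087180699 2.4598799547414365 5.276138982498495 Mz 0.06034674173578731 pos' 0.5090526941502127 0.11863161097422098 0.06120868169064615
1 33.33 w 0.0016738471320280391 F' -3.7914483914109685 2.5295022951519144 6.436217231276569 Mz 0.016991478629041205 pos' 0.5091123052788492 0.11861281270435194 0.061220027128740535
2 33.58 w 0.0015676361161578896 F' -6.023842864739801 3.0977532498214404 10.7241645693218 Mz 0.03349105509502592 pos' 0.5090680237151913 0.11860863437805139 0.06119580337245826
```

View pics/c4.png

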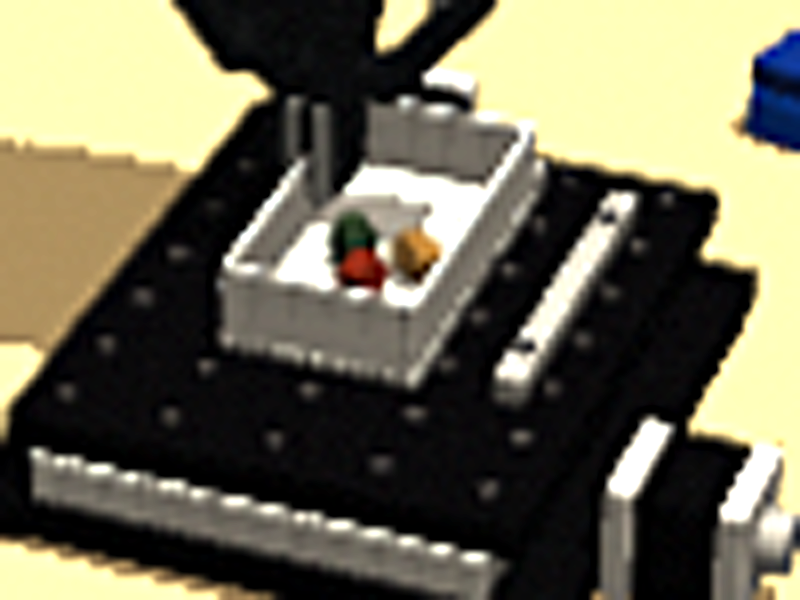

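The tray is still about 24 mm from the far stop. The reaction in z climbs as I push in x (10 N), so the tool is pressing the tray down and friction is locking it. I'll unload z while pushing.

Run:
```python
from h import *
p=rep("0");c=p.copy();c+= .002*XP
for i in range(8):
    f=env.read_state()["wrist_force"]
    c[2]+=np.clip((f[2]-1)*.0002,-.001,.0012)
    if f@XP>-6: c+=.002*XP
    env.movel(c,rate=.03); a=rep((i,c[2]))
```

```text
0 33.68 w 0.0014716940333357744 F' -5.1826326753757845 3.3789793418207448 10.78687653880164 Mz 0.03208996042838158 pos' 0.5090675678606431 0.118599097499728 0.06119580666999265
(0, np.float64(0.06239580666999265)) 33.93 w 0.001341106348428922 F' -0.20842105045997159 0.628480638377657 -1.4271046889333339 Mz 0.08216955349864571 pos' 0.5129626042888537 0.1184390650511501 0.06198132280804236
(1, np.float64(0.06191038573220598)) 34.18 w 0.0015018744603186936 F' -0.03902720700767476 -0.9402490449752333 0.03356630250118453 Mz 0.04413946978163494 pos' 0.5152081635137439 0.11846946954013514 0.061715081231590314
(2, np.float64(0.06171709899270622)) 34.43 w 0.0014949478650451936 F' 0.2895707144379956 -0.7646021034593403 -2.244973213103302 Mz -0.02266000187995055 pos' 0.5174980525565576 0.1185880288741276 0.06170778104823986
(3, np.float64(0.06106810435008556)) 34.68 w 0.0011128417429202171 F' -2.8890273739808525 -1.1004888927210896 2.9829871913424637 Mz 0.02966672135116885 pos' 0.5187971411297478 0.11860162164954821 0.06125373844730973
(4, np.float64(0.06146470178835405)) 34.93 w 0.001441691173925657 F' 0.010530924027570193 -0.976233375269881 0.5219945742887219 Mz -0.011133103409411324 pos' 0.5218046873922316 0.11865275652204155 0.06151864103646096
(5, np.float64(0.0613691007032118)) 35.18 w 0.0015418512030803805 F' -0.3389221615351537 -0.35588802648571743 0.6800471021202743 Mz -0.0018398690766025351 pos' 0.5235092813350026 0.11863573119253873 0.06138857377772258
(6, np.float64(0.061305110123635854)) 35.43 w 0.0015863580037750946 F' -0.8863709145392223 -0.1341963883334265 1.646736900080534 Mz -0.04115483267910473 pos' 0.5252919699393688 0.11857599656209698 0.061324272704117264
(7, np.float64(0.06143445750365196)) 35.68 w 0.0018519869225457127 F' -1.8788810535454976 -0.6725670071311989 0.6176756696194221 Mz 0.009312230659817861 pos' 0.5274025618375772 0.11857664294564443 0.061427952555899154
```

Run:
```python
from h import *
p=rep("0");c=p.copy();last=p@XP
for i in range(14):
    f=env.read_state()["wrist_force"]
    c[2]=np.clip(c[2]+np.clip((f[2]-1)*.00015,-.0005,.0008),.0608,.066)
    if f@XP<-9: break
    c+=.0015*XP
    env.movel(c,rate=.03); a=rep((i,c[2]))
```

```text
0 35.68 w 0.0018519869225457127 F' -1.8788810535454976 -0.6725670071311989 0.6176756696194221 Mz 0.009312230659817861 pos' 0.5274025618375772 0.11857664294564443 0.061427952555899154
(0, np.float64(0.06137060390634207)) 35.93 w 0.0013104253983396094 F' -1.2523959647020637 0.3620027370558342 1.6115564107205107 Mz 0.056176002892952166 pos' 0.5292010061887064 0.11858339311965761 0.06138988338660728
(1, np.float64(0.06146233736795014)) 36.18 w 0.0013363718214919743 F' -1.3846093522812497 -0.07652617571696654 0.7851982839947914 Mz 0.018901185173230042 pos' 0.5306583675152635 0.11857712537931106 0.06144145679197896
(2, np.float64(0.06143011711054936)) 36.43 w 0.0016170568801642865 F' -1.6124209502556126 0.1679734296082455 1.7796351398939403 Mz -0.004584604584522805 pos' 0.5321385237100279 0.11858057914049547 0.06143592050516429
(3, np.float64(0.06154706238153345)) 36.68 w 0.0012987434969308077 F' -0.020139541264046122 -0.4186867901386028 0.06545342162730056 Mz -0.03493654153248897 pos' 0.5337042551856841 0.1185891402193938 0.06152087403031187
(4, np.float64(0.06140688039477755)) 36.93 w 0.001633206237702368 F' -3.153387151190261 0.5710739467300033 2.9183000178651257 Mz -0.12109644039280631 pos' 0.5345562325677592 0.11866852661020236 0.061349806654308336
(5, np.float64(0.06169462539745732)) 37.18 w 0.0010790052001524429 F' -4.756854841640781 2.1959742872234407 3.929794287076807 Mz -0.15579860176295818 pos' 0.5347142022255805 0.11879009324702222 0.061435897408764956
(6, np.float64(0.06213409454051884)) 37.43 w 0.0017489724226626069 F' -7.780793050458261 1.8018088519390618 4.509116976756575 Mz -0.17487211668425967 pos' 0.5347398422490727 0.11878003638755959 0.06153238039731518
(7, np.float64(0.06266046208703233)) 37.68 w 0.0018189508443588126 F' -10.091939254180433 2.987283780287208 5.169101055219228 Mz -0.1577892000348583 pos' 0.534779288955856 0.11876516569595846 0.0617127546702894
```

Run:
```python
from h import *
p=rep("0");c=p+.0020*XP;c[2]=.0626
for i in range(12):
    f=env.read_state()["wrist_force"]
    c[2]=np.clip(c[2]+np.clip((f[2]-1.5)*.00015,-.0005,.0006),.0608,.068)
    if f@YP<-8 and f@XP<-6: break
    if f@YP>-8: c+=.001*YP
    if f@XP>-7: c+=.0007*XP
    env.movel(c,rate=.03); a=rep((i,c[2]))
np.save("c.npy",c);env.pause(.5);rep("hold")
for n in("top","scene"): cv2.imwrite(f"pics/{n}4.png",imaging.snapshot(n)[:,:,::-1])
s=cv2.imread("pics/scene4.png");t=cv2.imread("pics/top4.png")
r=lambda im,x,y,w,h,f:np.clip(cv2.resize(im[y:y+h,x:x+w],None,fx=f,fy=f,interpolation=cv2.INTER_CUBIC)*1.7,0,255).astype(np.uint8)
cv2.imwrite("pics/c5.png",np.vstack([np.hstack([r(t,205,165,80,80,5),r(s,255,145,80,80,5)]),r(s,140,220,160,40,5)]))
```

```text
0 37.68 w 0.0018189508443588126 F' -10.091939254180433 2.987283780287208 5.169101055219228 Mz -0.1577892000348583 pos' 0.534779288955856 0.11876516569595846 0.0617127546702894
(0, np.float64(0.06315036515828289)) 37.93 w 0.0014185323981341371 F' -5.299203203600054 1.199823441940777 0.2537137913454839 Mz -0.19605649642560666 pos' 0.5349133923470492 0.11986782757945709 0.06256160964288367
(1, np.float64(0.06296342222698471)) 38.18 w 0.001552908528003382 F' -7.132803296595719 -1.8282236611232756 1.374433285531372 Mz -0.18532168387924597 pos' 0.534845458545526 0.12014670883067856 0.06218872771624039
(2, np.float64(0.06294458721981441)) 38.43 w 0.0011990072732592678 F' -6.757880359596667 -6.692496855243128 1.165431278539672 Mz -0.13346186773607796 pos' 0.5348799360828269 0.12019866406270718 0.0622140044751114
(3, np.float64(0.06289440191159536)) 38.68 w 0.0016999714084958858 F' -8.625900249743637 -10.42950525492137 4.049092582752223 Mz -0.21199315788554915 pos' 0.534853794693388 0.12022412070569784 0.062190065912521915
hold 39.18 w 0.0014906870646206548 F' -9.216238566752772 -10.911874607718193 3.42565573806209 Mz -0.22040505258069487 pos' 0.5348528217101383 0.12021936497497855 0.06218677741483172
```

View pics/c5.png

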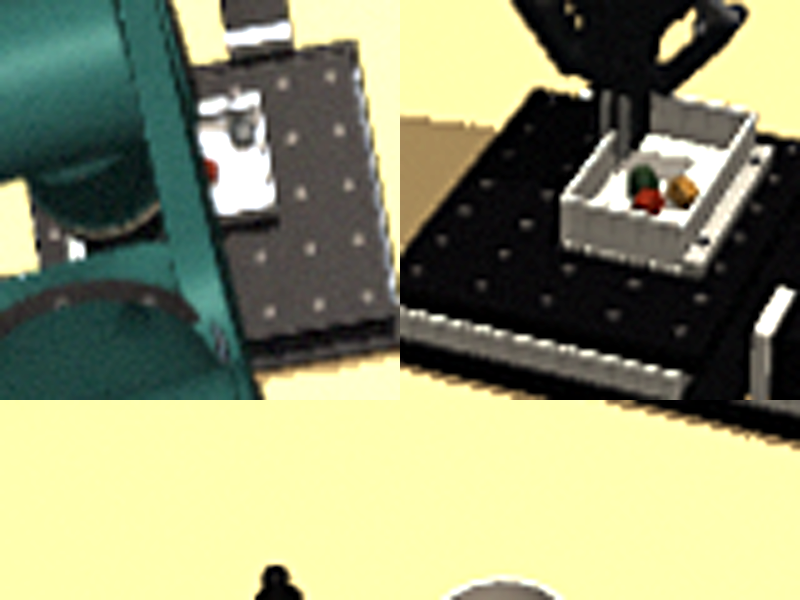

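Run:
```python
from h import *
c=np.load("c.npy");rep("0")
for i in range(6):
    s=env.read_state()
    if s["tcp_pos"][2]<.0614 or s["wrist_force"][2]>11: break
    c[2]-=.0004; env.movel(c,rate=.03); rep(i)
for i in range(4):
    f=env.read_state()["wrist_force"]
    if f@XP<-8 and f@YP<-8: break
    c+=.0006*XP*(f@XP>-8)+.0006*YP*(f@YP>-8);env.movel(c,rate=.03);rep("p")
np.save("c.npy",c);env.pause(.3);rep("hold")
im=imaging.snapshot("scene")[:,:,::-1];cv2.imwrite("pics/scene5.png",im);im=im.astype(int)
mx=im.max(2);sat=(mx-im.min(2))/np.maximum(mx,1)
# near wall's outer top edge and right end: bright rim corners from the measured rim mask
w=np.zeros(mx.shape,bool);w[150:235,255:335]=1
for th in(85,100,120):
  for k in blobs((mx>th)&(sat<.25)&w,100)[:1]: print(th,cv2.boundingRect(k),*rect(plane("scene",k,.08)))
tr=.566*XP+.0949*YP; print("expected home",tr)
cor=[tr+sx*.033*XP+sy*.06*YP+[0,0,.08] for sx,sy in((-1,-1),(1,-1),(1,1),(-1,1))]
print(proj("scene",cor))
v=np.clip(cv2.resize(im[150:220,265:345].astype(np.uint8),None,fx=8,fy=8,interpolation=cv2.INTER_CUBIC)*1.7,0,255).astype(np.uint8)
for u in proj("scene",cor): cv2.circle(v,tuple(int(round(a)) for a in (u-[265,150]+.5)*8),3,(0,0,255),-1)
cv2.imwrite("pics/c6.png",v)
```

```text
0 39.28 w 0.001536648261790288 F' -8.84054089095011 -10.891389406697183 4.351869296475789 Mz -0.15161187563247241 pos' 0.5348664028226964 0.12021885666213904 0.06219665885586673
0 39.53 w 0.0017087352885945908 F' -8.868167226288502 -10.151375181863855 4.032624836877425 Mz -0.19045372990625756 pos' 0.5348847099696908 0.12024100609638327 0.062202559429559316
1 39.78 w 0.0016539768882464952 F' -9.628460913563911 -10.518464712460219 5.399768596208477 Mz -0.1797333672508578 pos' 0.5347860933924007 0.12022556357435914 0.061884905495211584
2 40.03 w 0.001394492712806342 F' -9.690398766700532 -10.134499690757142 6.461094889023832 Mz -0.16542778972946567 pos' 0.5347653209669897 0.1202315338707154 0.06163852549668817
3 40.28 w 0.0013586478810282366 F' -10.596940746726045 -10.846311222677924 8.322090692078808 Mz -0.17177831294347898 pos' 0.534736449022439 0.12018694583700647 0.06137226190354118
hold 40.58 w 0.0012805972761538776 F' -10.429682959810696 -9.844570938479187 8.209528795711869 Mz -0.18405071025736058 pos' 0.5347157845427282 0.12022365689943344 0.061363235763920276
85 (287, 167, 39, 24) [0.5443 0.1795] [120.6141  67.6538] 99.14391231536865
expected home [0.5448 0.1804 0.    ]
[[286.5635 184.8649]
 [311.5376 190.1528]
 [326.2071 167.1771]
 [302.7616 162.5774]]
```

View pics/c6.png

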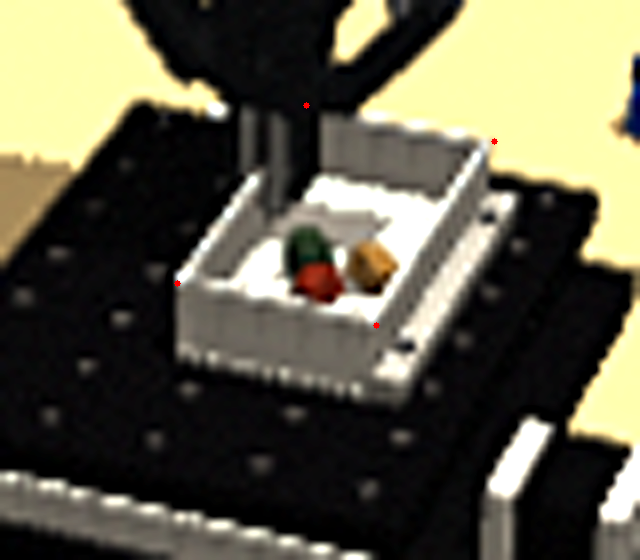

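The tray sits flush against the far stop: its measured yaw is 9.14 degrees against 9.19 for the stop. It lies within about 1 mm of the expected home corners and presses both stops with about 10 N. The beaker was upright and free when last viewed, so I'm handing in the job.

```bash
python3 -c "
from station import env, imaging
print(env.job_done())"
```

```text
the job is handed in; nothing more can be done
None
```

The job is handed in: all four chips were tipped into the tray and the empty beaker stands upright and released on the bench; the tray is home in the corner, pressed at about 10 N against each stop. The grey chip was last seen in the tray's far right corner in the top view; no verdict came back.

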